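# Move soaked cameras to the test base in the same order

### The job

The four small cameras on the blue plates of the aluminium soak rail have finished their soak. Move all four onto the yellow seats of the grey test base, in the same left-to-right order as they stand on the rail; each must stand upright in the middle of its seat and square with the base, its lens towards the base's front edge, the long side nearest the robot. Do not tip any camera over on the way, and leave the spare lens on the end of the rail where it is.

Things in the scene. Friction and masses are not known exactly. Their poses are not given: they have to be found in the camera images.
- dome_mid (a point): Mini dome camera: white drum, 58 mm across and 34 mm high, black half-sphere bubble on top. 58 mm tall, loose, 0.12 to 0.4 kg. The point is its centre, half-way up. z up; x from lens side to back (the lens looks along -x). Grasp at this point front to back, along its x: 58 mm wide there.
- turret_mid (a point): Turret camera: charcoal-black drum, 58 mm across and 36 mm high, with a dark 52 mm ball in its top. 66 mm tall, loose, 0.12 to 0.4 kg. The point is its centre, half-way up. z up; x from lens side to back (the lens looks along -x). Grasp at this point front to back, along its x: 58 mm wide there.
- cube_mid (a point): Cube camera: off-white upright box, 40 mm deep, 50 mm wide, black front, on a grey foot 54 mm across, 6 mm high. 68 mm tall, loose, 0.12 to 0.4 kg. The point is its centre, half-way up. z up; x from lens side to back (the lens looks along -x). Grasp at this point front to back, along its x: 40 mm wide there.
- ptz_mid (a point): Pan-tilt camera: blue drum, 54 mm across and 52 mm high, black foot ring (58 mm, lowest 8 mm), white ball head. 85 mm tall, loose, 0.12 to 0.4 kg. The point is its centre, half-way up. z up; x from lens side to back (the lens looks along -x). Grasp at this point front to back, along its x: 54 mm wide there.
- carrier0: carrier under the white dome camera at the start: fixed round blue plate, 84 mm across, its top 14 mm above this origin (its underside, on the axis). The four carriers stand in a straight row, 90 mm apart, on the soak rail, an aluminium bar 480 x 100 x 20 mm. x points from the rail's front to its back, y left along the rail.
- carrier1: carrier under the black turret camera at the start: fixed round blue plate, 84 mm across, its top 14 mm above this origin (its underside, on the axis). The four carriers stand in a straight row, 90 mm apart, on the soak rail, an aluminium bar 480 x 100 x 20 mm. x points from the rail's front to its back, y left along the rail.
- carrier2: carrier under the off-white cube camera at the start: fixed round blue plate, 84 mm across, its top 14 mm above this origin (its underside, on the axis). The four carriers stand in a straight row, 90 mm apart, on the soak rail, an aluminium bar 480 x 100 x 20 mm. x points from the rail's front to its back, y left along the rail.
- carrier3: carrier under the blue pan-tilt camera at the start: fixed round blue plate, 84 mm across, its top 14 mm above this origin (its underside, on the axis). The four carriers stand in a straight row, 90 mm apart, on the soak rail, an aluminium bar 480 x 100 x 20 mm. x points from the rail's front to its back, y left along the rail.
- test_base: test base: fixed grey housing 480 x 100 x 30 mm with four round yellow seats, 84 mm across. Origin: middle of its front edge (towards the robot), underside; x to its back, y left along the row, z up. Seat centres at x = 50 mm, y = +135, +45, -45, -135 mm (left to right), tops at z = 34 mm. A loose 30 mm lens cap lies at its left end. Rail and base stand one behind the other, either one nearer.
- lens_mid (a point): spare lens, black with a brass line, 38 mm across, 36 mm tall, standing loose on the left end of the soak rail; the point is its centre. To be left alone.

How it is judged:
By the outcome, as a careful person would: the job done as asked, in the order asked, and still so for the second after the job is handed in, with the robot touching nothing.
It also fails if it takes over 106 s, if anything falls off the work surface, if the arm or the gripper's body presses on something with over 40 N, if the wrist force passes 120 N, or if a joint passes its speed limit or range.

### The arm

A 6-joint arm with a two-finger parallel gripper is mounted at the origin on the work surface. World frame = base frame: x ahead of the robot, y to its left, z up, the work surface at z = 0. Lengths are in m, angles in degrees, forces in N, time in s.
With the tool pointing down it reaches from about 0.4 to 0.825 m from the base axis. Payload 7 kg.
Tool frame: the origin (TCP) lies between the finger pads; the fingertips stand 19 mm ahead of it and the grasp point (between the pads) is the TCP (r.finger_overhang is the distance from the TCP to the fingertips, in m); z points along the fingers, y is the direction in which the jaws open and shut (so a half turn about z gives the same grasp; the last joint's range is limited). The gripper opens to 88 mm and grips with 3 to 60 N. Pads are 19 mm wide; open, the fingers measure 130 mm over their backs; the gripper's body (78 mm by 193 mm) begins 47 mm behind the grasp point.
Start: joints at [-57.634, 20.546, 0.682, 0, -70.136, -16.507], TCP at [0.184, -0.649, 0.246] pointing down, gripper open.
Joint ranges: [-176.03, 176.03], [-82.01, 121.73], [-58.28, 71.71], [-173.87, 95.51], [-174.79, -0.11], [-173.66, 173.66]. Speed limits (degrees/s): [136.94, 136.94, 172.46, 180, 180, 180].

### API

Orientations are given as [roll, pitch, yaw] about the fixed x, y, z axes, in that order (R = Rz(yaw) Ry(pitch) Rx(roll)).
In Python, from plant import r, optics gives the robot as it stands. The module is installed in compiled form; this text tells all that it offers.
- The arm moves only by the tool step_arm, never from a script. Its argument "increments" is a list of rows, each an object of numbers: "tx", "ty", "tz": the shift along the world's x, y, z in mm; "ax", "ay", "az": the turn, a rotation vector about the world's x, y, z in degrees; "claw": the gripper command: -1 is shut, 1 is fully open, values between are in proportion. In form: [{"tx": .., "ty": .., "tz": .., "ax": .., "ay": .., "az": .., "claw": ..}, ...]. A call has 1 to 12 rows; each row shifts and turns the commanded pose from where the row before left it; what a row does not reach is not made up. A row lasts 1/10 s, in which the tool goes at most 50 mm and 8.59 degrees, less where a joint would pass 70% of its speed; a pose out of reach is approached as far as the arm can. A call with a gripper value outside its range is refused whole. The fingers move at their own pace and stop on an object; "newtons" is the grip in N (left out, the last holds). Time passes only in rows, so rows that do not move let the fingers close. It gives the time, the measured TCP pose, the force and the opening at its end, in the units of the state.
- r.get_state(): the state, without advancing time (a new reading comes with each control period).
- optics.capture(name): name is "scene" or "top"; returns a dict with "image" (384x512x3 uint8, blue, green, red), "depth" (384x512 float32, m along the optical axis (not along the pixel's ray), 0 where there is no reading), "fx", "fy", "cx", "cy" (pixels), "distortion" ([k1, k2, p1, p2, k3] as OpenCV has them; the pictures are not rectified), "R" (3x3) and "t" (3): a world point X has camera coordinates R X + t. Camera axes: x right, y down, z forward; pixel columns grow to the right and rows downward; lengths in m; the calibration is good to about 2 mm. A picture is of the moment at which its call begins.
- r.close_job(): hands the job in, once; it reports no verdict.
The state is a dict: "time_s": time; "joints": joint angles; "qd": joint speeds; "joint_torque": joint torques, N m; "tcp_pos": TCP position; "eef_rot": TCP orientation; "contact_force": force on the tool from outside, world axes, zero at the start; "moment": the same for the moment, N m; "gripper_width": finger opening in m.
Only numpy, scipy, OpenCV 4.12 (cv2) and the standard library are available. Lean on these libraries where they do the work, as an engineer would, in place of code of your own. Each camera call takes 0.05 s, during which the arm holds its last target. There are 200 camera calls.

## Working session

There is one attempt and no reset: what is moved stays moved. The work goes in short steps, Python scripts to look and compute and a tool call to move; the robot and the scene stay as the last step left them, time stands still between calls to the robot, and variables do not carry over. Pictures are saved under pics/ and viewed, about 12 in all and at most 16, crops included, and the job is handed in when it is done.

Besides the shell and the picture viewer there is one more tool, called by a JSON object that holds its "fn" and its "kwargs", one argument or row to a line. step_arm: Moves the arm, as the interface text tells. Its arguments: {"type":"object","properties":{"increments":{"type":"array","items":{"type":"object","properties":{"tx":{"type":"number"},"ty":{"type":"number"},"tz":{"type":"number"},"ax":{"type":"number"},"ay":{"type":"number"},"az":{"type":"number"},"claw":{"type":"number"}}}},"newtons":{"type":"number"}},"required":["increments"]}

```bash
mkdir -p pics; cat > h.py <<'E'
import numpy as np, cv2
from plant import r, optics
def cap(n):
    c=optics.capture(n); c['K']=np.array([[c['fx'],0,c['cx']],[0,c['fy'],c['cy']],[0,0,1.]]); c['D']=np.array(c['distortion'],float)
    c['R']=np.array(c['R']); c['t']=np.array(c['t']); return c
def ray(c,uv):
    p=cv2.undistortPoints(np.array(uv,float).reshape(-1,1,2),c['K'],c['D']).reshape(-1,2)
    d=np.c_[p,np.ones(len(p))]@c['R']; return -c['R'].T@c['t'], d
def plane(c,uv,z):
    o,d=ray(c,uv); return o+d*((z-o[2])/d[:,2])[:,None]
def cloud(c):
    h,w=c['depth'].shape; u,v=np.meshgrid(np.arange(w),np.arange(h))
    o,d=ray(c,np.c_[u.ravel(),v.ravel()]); P=o+d*c['depth'].reshape(-1,1); P[c['depth'].ravel()==0]=np.nan
    return P.reshape(h,w,3)
E
python3 - <<'E'
from h import *
for n in('scene','top'):
    c=cap(n); cv2.imwrite(f'pics/{n}0.png',c['image']); print(n,-c['R'].T@c['t'],c['R'].round(3).tolist(),c['fx'])
    np.save(f'pics/{n}0.npy',cloud(c)); P=cloud(c); print(np.nanpercentile(P[...,2],[1,50,99]))
print(r.get_state())
E
```

```text
scene [0.84333907 0.524193   0.67140698] [[-0.846, 0.533, -0.009], [0.381, 0.592, -0.71], [-0.373, -0.604, -0.704]] 450.2966503264771
[-0.75151321  0.00215352  0.35520506]
top [0.45432822 0.01821899 0.9732477 ] [[-0.021, -1.0, -0.02], [-0.996, 0.023, -0.086], [0.087, 0.018, -0.996]] 402.13658738252235
[-0.62388942  0.00105837  0.14285676]
{'time_s': 0.1, 'joints': array([-5.76342737e+01,  2.05858581e+01,  6.39153754e-01, -1.69448491e-02,
       -7.01372054e+01, -1.65070380e+01]), 'qd': array([ 0.04719043, -0.13033293,  0.06416661,  0.07638264,  0.02389691,
        0.07251485]), 'joint_torque': array([-1.82744698e-03, -5.84162915e+01,  2.93751454e+01,  7.01561227e+00,
        1.01547613e-02, -9.47402873e-05]), 'tcp_pos': array([ 0.18431217, -0.64891658,  0.24473648]), 'eef_rot': array([ 1.79915022e+02, -8.56990534e-03, -1.64147074e+02]), 'contact_force': array([0.16961796, 1.1140878 , 0.03529731]), 'moment': array([-0.01290541,  0.05115356,  0.0343658 ]), 'gripper_width': 0.08752366268413646}
```

View pics/top0.png

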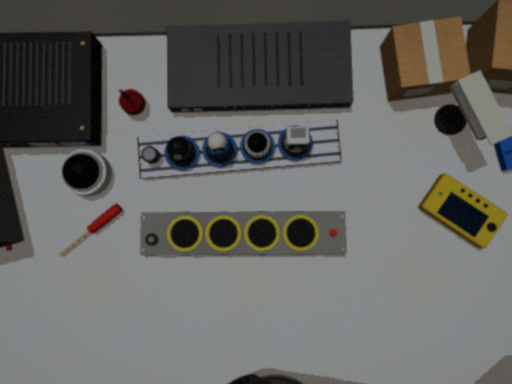

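View pics/scene0.png

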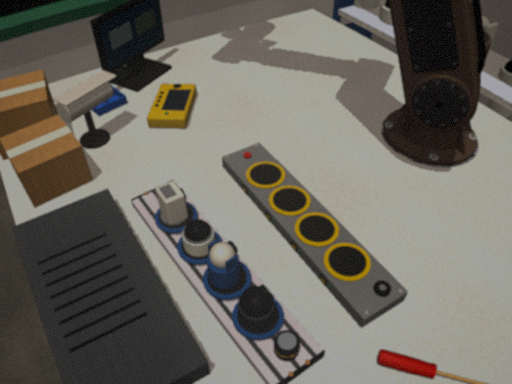

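Top view: base nearer the robot (seats at px (185,233)…(301,233)). The rail is behind it, with turret (181,152), ptz (219,148), dome (257,144), cube (295,141) and spare lens (150,155). A dark box stands behind the rail. Next I measure and zoom.

```bash
python3 - <<'E'
from h import *
c=cap('top'); s=cap('scene'); P=cloud(c); im=c['image']; hsv=cv2.cvtColor(im,cv2.COLOR_BGR2HSV)
u,v=np.meshgrid(np.arange(512),np.arange(384))
m=(cv2.inRange(hsv,(20,90,60),(35,255,255))>0)&(v>205)&(v<262)&(u<340)
n,l,st,ce=cv2.connectedComponentsWithStats(m.astype(np.uint8))
seats=[]
for i in range(1,n):
    if st[i,4]>60:
        cs=max(cv2.findContours((l==i).astype(np.uint8),cv2.RETR_EXTERNAL,cv2.CHAIN_APPROX_NONE)[0],key=len)
        X=plane(c,cs.reshape(-1,2),.034)[:,:2]; (cx,cy),rr=cv2.minEnclosingCircle(X.astype(np.float32)); 
        seats.append([cx,cy]); e=cv2.fitEllipse(cs); print('seat',cx,cy,rr,plane(c,[e[0]],.034)[0],np.nanmedian(P[l==i][:,2]))
# blue plates
m=(cv2.inRange(hsv,(100,90,40),(125,255,255))>0)&(v>115)&(v<180)&(u>140)&(u<345)
n,l,st,ce=cv2.connectedComponentsWithStats(m.astype(np.uint8))
for i in range(1,n):
    if st[i,4]>60:
        cs=max(cv2.findContours((l==i).astype(np.uint8),cv2.RETR_EXTERNAL,cv2.CHAIN_APPROX_NONE)[0],key=len); e=cv2.fitEllipse(cv2.convexHull(cs))
        print('plate',st[i],e[0],plane(c,[e[0]],.034)[0],np.nanmedian(P[l==i][:,2]))
b=P[40:105,200:330]; print('box z',np.nanpercentile(b[...,2],[5,50,95]),'box front x',plane(c,[[172,108],[352,105]],np.nanmedian(b[...,2])))
big=cv2.convertScaleAbs(cv2.resize(im[115:185,135:345],None,fx=3.8,fy=3.8,interpolation=cv2.INTER_CUBIC),alpha=1.6,beta=20)
g=cv2.convertScaleAbs(cv2.resize(s['image'][170:365,130:330],None,fx=3,fy=3,interpolation=cv2.INTER_CUBIC),alpha=1.6,beta=20)
cv2.imwrite('pics/ztop.png',big); cv2.imwrite('pics/zscene.png',g)
# heights along rows
for uu,vv in((181,148),(219,142),(257,142),(297,132),(150,153)):
    w=P[vv-10:vv+20,uu-16:uu+17]; k=w[...,2]>.06; print(uu,np.nanmax(w[...,2]),np.nanmedian(w[k],axis=0) if k.any() else 0)
E
```

```text
seat 0.4517699182033539 0.20183065533638 0.042725320905447006 [0.45172974 0.20183465 0.034     ] 0.03403848624171296
seat 0.4505537152290344 0.11224399507045746 0.04272034764289856 [0.450475   0.11213292 0.034     ] 0.033908040587076194
seat 0.4490775763988495 0.022248536348342896 0.04250318184494972 [0.44904599 0.02215615 0.034     ] 0.033929205665130135
seat 0.4476626217365265 -0.06777647137641907 0.0426534004509449 [ 0.44769275 -0.06783645  0.034     ] 0.03384255501927014
plate [240 130  35  34 277] (257.0935974121094, 146.03890991210938) [0.65350044 0.02806244 0.034     ] 0.03395215477277769
plate [278 130  35  30 225] (294.62786865234375, 143.157470703125) [ 0.65808882 -0.06080861  0.034     ] 0.03407399777713871
plate [202 133  36  34 370] (219.28700256347656, 149.1339874267578) [0.64832156 0.1178435  0.034     ] 0.03509593796463023
plate [164 136  36  34 270] (181.73048400878906, 152.64642333984375) [0.64204149 0.20710456 0.034     ] 0.03416619110577657
box z [0.04150181 0.04423647 0.04700925] box front x [[ 0.74741633  0.2272621   0.04423647]
 [ 0.74277824 -0.19651537  0.04423647]]
181 0.1019886950409894 [0.63994765 0.20279915 0.0918405 ]
219 0.12278418002583125 [0.64519701 0.11410467 0.10888971]
257 0.09668310819738479 [0.64977174 0.02942044 0.08098045]
297 0.10687595346279133 [ 0.65699301 -0.06084377  0.10107871]
150 0.08626322905587303 [0.6423046  0.23452299 0.07514902]
```

View pics/ztop.png

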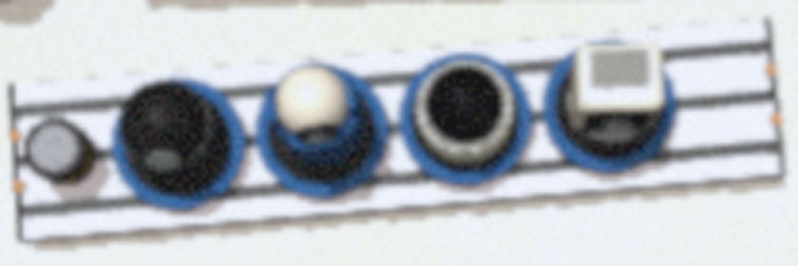

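View pics/zscene.png

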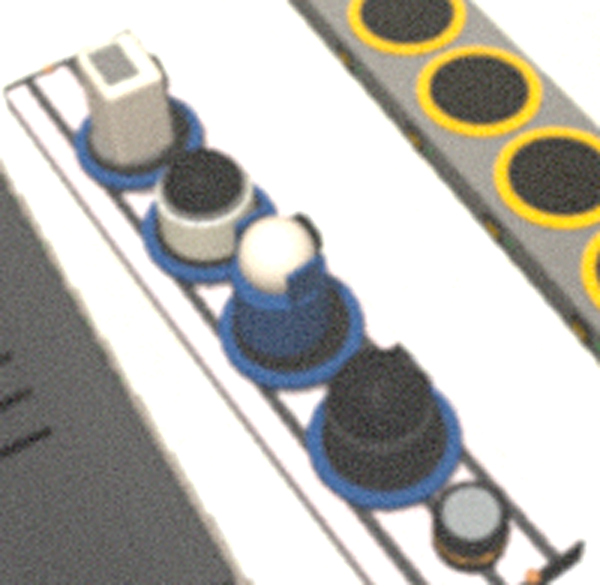

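The crops show all four cameras on the plates with their lenses at the front (bottom of the crop: turret lens (160,158), ptz lens (318,133), cube front (610,125)). The dome's lens is not clear. Next I average frames, brighten the darks for yaw, and fit shapes to the clouds.

```bash
cat >> h.py <<'E'
def avg(n,k=8):
    cs=[cap(n) for _ in range(k)]; c=cs[0]; c['image']=np.mean([x['image'].astype(float) for x in cs],0)
    d=np.array([x['depth'] for x in cs]); d[d==0]=np.nan; c['depth']=np.nan_to_num(np.nanmedian(d,0)); return c
E
python3 - <<'E' 2>/dev/null
from h import *
from scipy.optimize import least_squares
T=avg('top'); S=avg('scene'); PT=cloud(T).reshape(-1,3); PS=cloud(S).reshape(-1,3)
np.savez('pics/cl.npz',PT=PT,PS=PS,iT=T['image'],iS=S['image'])
sp={'turret':((.642,.207),.029,(.040,.066)),'ptz':((.648,.118),.027,(.046,.080)),'dome':((.6535,.028),.029,(.040,.064))}
for k,(c0,R,(a,b)) in sp.items():
    for nm,P in(('T',PT),('S',PS),('TS',np.r_[PT,PS])):
        q=P[(P[:,2]>a)&(P[:,2]<b)&(np.hypot(P[:,0]-c0[0],P[:,1]-c0[1])<.04)][:,:2]
        f=least_squares(lambda p:np.hypot(*(q-p).T)-R,c0,loss='soft_l1',f_scale=.001); print(k,nm,len(q),f.x.round(4),'rms',np.sqrt(np.mean(f.fun**2)).round(4))
for nm,P in(('T',PT),('S',PS)):
    q=P[(P[:,2]>.098)&(P[:,2]<.107)&(np.hypot(P[:,0]-.658,P[:,1]+.061)<.045)][:,:2]
    (c,wh,a)=cv2.minAreaRect((q*1000).astype(np.float32)); print('cube top',nm,len(q),c,wh,a)
    q=P[(P[:,2]>.044)&(P[:,2]<.107)&(np.hypot(P[:,0]-.658,P[:,1]+.061)<.045)][:,:2]
    (c,wh,a)=cv2.minAreaRect((q*1000).astype(np.float32)); print('cube all',nm,len(q),c,wh,a)
# rail points
q=np.r_[PT][(PT[:,2]>.015)&(PT[:,2]<.025)&(PT[:,0]>.58)&(PT[:,0]<.73)&(PT[:,1]<.32)&(PT[:,1]>-.22)][:,:2]
print('rail',cv2.minAreaRect((q*1000).astype(np.float32)))
g=lambda im,z:cv2.resize(np.clip(255*(im/255)**.45,0,255).astype(np.uint8),None,fx=z,fy=z,interpolation=cv2.INTER_CUBIC)
a=g(T['image'][125:178,160:318],5); b=g(S['image'][175:345,145:285],2.4)
o=np.zeros((600,790,3),np.uint8); o[:265,:790]=a[:265,:790]; 
b=g(S['image'][180:250,150:240],4.3); o[270:270+301,:387]=b[:301,:387]; b=g(S['image'][235:312,200:290],4.3); o[270:600,395:782]=b[:330,:387]
cv2.imwrite('pics/z2.png',o)
E
```

```text
turret T 70 [0.6465 0.2093] rms 0.0002
turret S 305 [0.6456 0.2083] rms 0.0002
turret TS 375 [0.6458 0.2084] rms 0.0005
ptz T 73 [0.6528 0.1177] rms 0.0002
ptz S 388 [0.6522 0.1164] rms 0.0003
ptz TS 461 [0.6523 0.1165] rms 0.0005
dome T 43 [0.6548 0.0292] rms 0.0003
dome S 229 [0.6541 0.0278] rms 0.0003
dome TS 272 [0.6542 0.0279] rms 0.0005
cube top T 402 (662.1368408203125, -62.18694305419922) (38.28875732421875, 52.123329162597656) 1.3698530197143555
cube all T 549 (659.1646118164062, -62.232383728027344) (46.34798812866211, 51.851661682128906) 0.27582865953445435
cube top S 408 (662.7525024414062, -61.885108947753906) (39.9902458190918, 48.674015045166016) 0.22935287654399872
cube all S 992 (659.8933715820312, -61.50931930541992) (46.12982940673828, 49.59645462036133) 0.48823729157447815
rail ((651.2286376953125, 73.20967102050781), (100.16544342041016, 486.4478759765625), 3.5797274112701416)
```

View pics/z2.png

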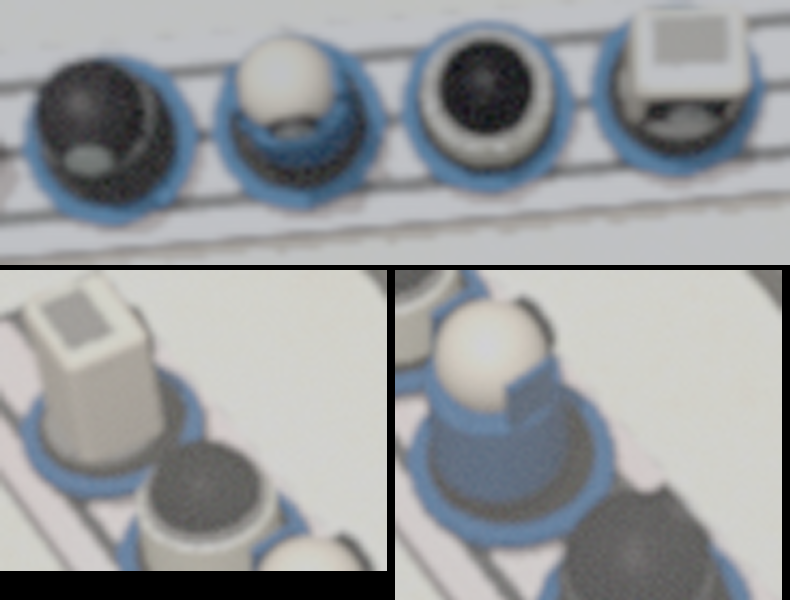

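```bash
python3 - <<'E' 2>/dev/null
from h import *
from scipy.optimize import least_squares
T=avg('top',4); S=cap('scene'); z=np.load('pics/cl.npz'); PT,PS=z['PT'],z['PS']; A=np.r_[PT,PS]
def sph(c,R,col=None,cols=None):
    pass
# ptz ball
q=A[(A[:,2]>.105)&(np.hypot(A[:,0]-.652,A[:,1]-.1168)<.03)]
f=least_squares(lambda p:np.linalg.norm(q-p[:3],axis=1)-p[3],[.652,.117,.098,.02],loss='soft_l1',f_scale=.001); print('ptz ball',f.x.round(4),len(q))
qt=A[(A[:,2]>.075)&(np.hypot(A[:,0]-.646,A[:,1]-.2085)<.03)]
f2=least_squares(lambda p:np.linalg.norm(qt-p,axis=1)-.026,[.646,.2085,.074],loss='soft_l1',f_scale=.001); print('turret ball',f2.x.round(4),len(qt))
# protruding points, in front
for n,c,R in(('ptz',f.x[:3],f.x[3]),('turret',f2.x,.026)):
  for nm,P in(('T',PT),('S',PS)):
    d=P-c; k=(np.linalg.norm(d,axis=1)>R+.0015)&(np.linalg.norm(d,axis=1)<R+.02)&(P[:,2]>c[2]-.010+.004*(n=='ptz'))&(d[:,0]<0)&(abs(d[:,1])<.02)
    print(n,nm,k.sum(),(d[k].mean(0)*1000).round(1),'yaw',np.degrees(np.arctan2(-d[k,1].mean(),-d[k,0].mean())).round(1))
def hit(uv,c,R):
    o,d=ray(T,[uv]); d=d[0]/np.linalg.norm(d[0]); b=d@(o-c); disc=b*b-((o-c)@(o-c)-R*R); X=o+d*(-b-np.sqrt(max(disc,0))); e=X-c
    return (e*1000).round(1),np.degrees(np.arctan2(-e[1],-e[0])).round(1)
# turret lens: brighter, teal patch
im=T['image']; w=im[148:166,168:190].sum(2); 
m=np.zeros(im.shape[:2],bool); gray=im.mean(2)
print(np.array2string(gray[150:164,170:192].astype(int),max_line_width=200))
print(np.array2string(gray[142:158,208:230].astype(int),max_line_width=200))
print(np.array2string(gray[132:152,246:270].astype(int),max_line_width=200))
for uv in((177.8,156.8),(178,157)): print('turret lens',hit(uv,f2.x,.027))
# cube lens: front-most points
d=A-np.array([.6624,-.062,.068]); k=(d[:,0]<-.0215)&(d[:,0]>-.04)&(abs(d[:,1])<.02)&(A[:,2]>.05); print('cube lens',k.sum(),(d[k].mean(0)*1e3).round(1))
# cube side (right and left faces), front edges: top outline
for nm,P in(('T',PT),('S',PS)):
    q=P[(P[:,2]>.098)&(np.hypot(P[:,0]-.662,P[:,1]+.062)<.04)]; print(nm,np.percentile(q[:,:2],[1,99],axis=0).round(4).tolist())
# cube foot ring (z .034-.040), back side from scene
q=A[(A[:,2]>.0365)&(A[:,2]<.0395)&(np.hypot(A[:,0]-.66,A[:,1]+.062)<.033)][:,:2]
f=least_squares(lambda p:np.hypot(*(q-p).T)-.027,[.66,-.062],loss='soft_l1',f_scale=.001); print('foot',f.x.round(4),len(q))
E
```

```text
ptz ball [0.6511 0.1161 0.0931 0.0253] 813
turret ball [0.6451 0.2084 0.0741] 1282
ptz T 9 [-17.5   1.5  19.5] yaw -4.8
ptz S 14 [-20.2   1.9  17.4] yaw -5.3
turret T 72 [-20.6  -1.4  14.9] yaw 4.0
turret S 62 [-18.3   3.7  18.9] yaw -11.5
[[ 9  7 12  8 12 10 11 10 11  8  8  8  9  6  3  8  2  4  9 18 17 12]
 [ 7  8  8  8  8 13 12  9  7 12 11  7  9  5  6  5  7  4 13 17 13 10]
 [ 7  7  9 12 11 12  8  7 11 12  5  6  6  7  7  9 10  7 13 16  7  8]
 [ 9  5 11  8 12 13 14 17 15 11  6  9  4  5  5  3  7 15 15 10  8  5]
 [10  9 10 11 18 28 32 33 30 27 19 11  6  5  4  6 15 24 22 15  3  4]
 [19 10  8 20 33 47 50 49 49 43 37 22 12  4  4  8 15 18 12  6  4  5]
 [20 11 16 31 42 46 50 48 48 48 43 33 19  9 11 14 15 13 10  5  5 10]
 [22 17 18 31 43 45 45 46 46 46 45 36 22 12 14 15 10  8 11  4  6 10]
 [20 13 16 26 36 41 41 43 43 42 39 30 18 10 13 11  9  9  6  5  6  8]
 [22 13 12 17 21 24 29 32 32 29 25 16 11  9  7  8  5  4  6  6  5 11]
 [33 21 16 11 11  9 13 15 18 15 10  6  7  7  3  6  6  7  6  6  6  9]
 [44 29 20 13  8  8  9  6  6  4  2  6  8  6  5  8  8  8  9  6  9 13]
 [52 40 27 20 16 12  9  8  5  3 
[... 3103 characters left out ...]
  2   2   2   3   2  10  38  68  86  84  62]
 [ 87  89  73  47  19   3   1   2   0   2   1   4   1   3   4   4   3   4  24  55  76  83  70  43]
 [ 81  95  89  70  43  18   6   3   1   3   1   4   2   2   1   2   3  21  48  74  86  80  60  35]
 [ 61  87  96  87  69  45  24  10   7   4   0   1   1   3  10  11  25  47  72  85  87  75  49  24]
 [ 39  68  92  97  86  70  53  41  27  16  13  12  15  19  30  42  52  68  83  83  73  55  33  16]]
turret lens (array([-23. ,  -3.3,  13.7]), np.float64(8.0))
turret lens (array([-23.4,  -3.6,  13. ]), np.float64(8.7))
cube lens 49 [-24.6   1.9  18.8]
T [[0.6436, -0.0875], [0.68, -0.0369]]
S [[0.6441, -0.0853], [0.6821, -0.0382]]
foot [ 0.6628 -0.0629] 39
```

The turret's drum fits at (0.646, 0.2085) with yaw about 4°, and the heights match the spec. Now I move over it.

{"fn": "step_arm", "kwargs": {
  "increments": [
    {"tx":19,"ty":35,"az":6.5,"claw":1},
    {"tx":19,"ty":35,"az":6.5},
    {"tx":19,"ty":35,"az":6.5},
    {"tx":19,"ty":35,"az":6.5},
    {"tx":19,"ty":35,"az":6.5},
    {"tx":19,"ty":35,"az":6.5},
    {"tx":19,"ty":35,"az":6.5},
    {"tx":19,"ty":35,"az":6.5},
    {"tx":19,"ty":35,"az":6.5},
    {"tx":19,"ty":35,"az":6.5},
    {"tx":19,"ty":35,"az":6.5},
    {"tx":19,"ty":35,"az":6.5}
  ],
  "newtons": 25
}}

```text
$.increments[0]: bad value
```

{"fn": "step_arm", "kwargs": {
  "increments": [
    {"tx":19,"ty":35},
    {"tx":19,"ty":35},
    {"tx":19,"ty":35},
    {"tx":19,"ty":35},
    {"tx":19,"ty":35},
    {"tx":19,"ty":35},
    {"tx":19,"ty":35},
    {"tx":19,"ty":35},
    {"tx":19,"ty":35},
    {"tx":19,"ty":35},
    {"tx":10,"ty":15},
    {}
  ]
}}

```text
$.increments[0]: bad value
```

```bash
python3 - <<'E' 2>/dev/null
from h import *
st=r.get_state(); print(st['tcp_pos'],st['eef_rot'],st['joints'].round(1))
z=np.load('pics/cl.npz'); PT,PS=z['PT'],z['PS']; iT=z['iT'].mean(2)
T=cap('top')
def hit(uv,c,R):
    o,d=ray(T,[uv]); d=d[0]/np.linalg.norm(d[0]); b=d@(o-c); disc=b*b-((o-c)@(o-c)-R*R); X=o+d*(-b-np.sqrt(max(disc,0))); e=X-c
    return (e*1000).round(1),np.degrees(np.arctan2(-e[1],-e[0])).round(1)
def cen(r0,r1,c0,c1,th):
    w=np.clip(iT[r0:r1,c0:c1]-th,0,None); v,u=np.mgrid[r0:r1,c0:c1]; return (u*w).sum()/w.sum(),(v*w).sum()/w.sum()
t=cen(153,161,172,183,18); print('turret px',t,hit(t,np.array([.646,.2085,.074]),.027),hit(t,np.array([.646,.2085,.074]),.029))
p=cen(149,153,214,224,22); print('ptz px',p)
for R in(.022,.025,.028): print(hit(p,np.array([.6525,.117,.0965]),R))
print('axis px of ptz at z=.1 in top image; X at planes',plane(T,[p],.098),plane(T,[p],.105))
c=np.array([.6544,.0282,.068]) 
for nm,P in(('T',PT),('S',PS)):
    d=P-c; n=np.linalg.norm(d,axis=1); k=(P[:,2]>.072)&(n<.035); a=np.degrees(np.arctan2(-d[k,1],-d[k,0])); e=np.degrees(np.arcsin(d[k,2]/n[k]))
    print('dome',nm,k.sum(),(np.percentile(n[k],[2,50,98])*1e3).round(1),[(int(lo),(np.median(n[k][(a>lo)&(a<lo+20)&(e<60)])*1e3).round(1)) for lo in range(-70,70,20)])
# cube top mask in top image
m=((iT>110)).astype(np.uint8); m[:, :283]=0;m[:,312:]=0;m[:122]=0;m[147:]=0
cs=max(cv2.findContours(m,cv2.RETR_EXTERNAL,cv2.CHAIN_APPROX_NONE)[0],key=len)
print('cube top',cv2.minAreaRect((plane(T,cs.reshape(-1,2),.102)[:,:2]*1e3).astype(np.float32)))
E
```

```text
[ 0.1844452  -0.64928442  0.24556749] [-1.79998620e+02  5.59402243e-04 -1.64140314e+02] [-57.6  20.5   0.7  -0.  -70.1 -16.5]
turret px (np.float64(177.1413875081046), np.float64(156.46341041711693)) (array([-23.1,  -1.9,  13.8]), np.float64(4.7)) (array([-23.6,  -2.5,  16.6]), np.float64(6.0))
ptz px (np.float64(217.93592677345538), np.float64(150.95906432748538))
(array([-21.6,  -3. ,   2.6]), np.float64(8.0))
(array([-23. ,  -3.7,   9.2]), np.float64(9.3))
(array([-23.9,  -4.3,  13.9]), np.float64(10.1))
axis px of ptz at z=.1 in top image; X at planes [[0.63109376 0.11410115 0.098     ]] [[0.62968003 0.11333431 0.105     ]]
dome T 336 [22.4 23.9 25.5] [(-70, np.float64(24.5)), (-50, np.float64(24.5)), (-30, np.float64(23.9)), (-10, np.float64(23.6)), (10, np.float64(23.5)), (30, np.float64(23.4)), (50, np.float64(22.9))]
dome S 466 [22.9 23.9 24.8] [(-70, np.float64(23.9)), (-50, np.float64(24.2)), (-30, np.float64(24.3)), (-10, np.float64(24.5)), (10, np.float64(24.4)), (30, np.float64(24.5)), (50, np.float64(24.3))]
cube top ((668.0692749023438, -60.98180389404297), (61.46780776977539, 44.665802001953125), 88.39309692382812)
```

The rows seem to need every field, so I'm writing them out in full.

{"fn": "step_arm", "kwargs": {
  "increments": [
    {"tx":19,"ty":35,"tz":0,"ax":0,"ay":0,"az":6.5,"claw":1},
    {"tx":19,"ty":35,"tz":0,"ax":0,"ay":0,"az":6.5,"claw":1},
    {"tx":19,"ty":35,"tz":0,"ax":0,"ay":0,"az":6.5,"claw":1},
    {"tx":19,"ty":35,"tz":0,"ax":0,"ay":0,"az":6.5,"claw":1},
    {"tx":19,"ty":35,"tz":0,"ax":0,"ay":0,"az":6.5,"claw":1},
    {"tx":19,"ty":35,"tz":0,"ax":0,"ay":0,"az":6.5,"claw":1},
    {"tx":19,"ty":35,"tz":0,"ax":0,"ay":0,"az":6.5,"claw":1},
    {"tx":19,"ty":35,"tz":0,"ax":0,"ay":0,"az":6.5,"claw":1},
    {"tx":19,"ty":35,"tz":0,"ax":0,"ay":0,"az":6.5,"claw":1},
    {"tx":19,"ty":35,"tz":0,"ax":0,"ay":0,"az":6.5,"claw":1},
    {"tx":19,"ty":35,"tz":0,"ax":0,"ay":0,"az":6.5,"claw":1},
    {"tx":19,"ty":35,"tz":0,"ax":0,"ay":0,"az":6.5,"claw":1}
  ],
  "newtons": 25
}}

```text
time_s: 2.5
tcp_pos: [0.413, -0.2278, 0.246]
eef_rot: [-179.9, -0.0, -85.9]
contact_force: [0.7, 0.2, 0.7]
gripper_width: 0.0877
```

{"fn": "step_arm", "kwargs": {
  "increments": [
    {"tx":19,"ty":35,"tz":0,"ax":0,"ay":0,"az":2,"claw":1},
    {"tx":19,"ty":35,"tz":0,"ax":0,"ay":0,"az":0,"claw":1},
    {"tx":19,"ty":35,"tz":0,"ax":0,"ay":0,"az":0,"claw":1},
    {"tx":19,"ty":35,"tz":0,"ax":0,"ay":0,"az":0,"claw":1},
    {"tx":19,"ty":35,"tz":0,"ax":0,"ay":0,"az":0,"claw":1},
    {"tx":19,"ty":35,"tz":0,"ax":0,"ay":0,"az":0,"claw":1},
    {"tx":19,"ty":35,"tz":0,"ax":0,"ay":0,"az":0,"claw":1},
    {"tx":19,"ty":35,"tz":0,"ax":0,"ay":0,"az":0,"claw":1},
    {"tx":19,"ty":35,"tz":0,"ax":0,"ay":0,"az":0,"claw":1},
    {"tx":19,"ty":35,"tz":0,"ax":0,"ay":0,"az":0,"claw":1},
    {"tx":19,"ty":35,"tz":0,"ax":0,"ay":0,"az":0,"claw":1},
    {"tx":0,"ty":0,"tz":0,"ax":0,"ay":0,"az":0,"claw":1}
  ]
}}

```text
time_s: 3.7
tcp_pos: [0.6231, 0.1594, 0.2444]
eef_rot: [180.0, -0.0, -84.0]
contact_force: [-0.3, 0.1, -0.4]
gripper_width: 0.0877
```

{"fn": "step_arm", "kwargs": {
  "increments": [
    {"tx":12,"ty":25,"tz":0,"ax":0,"ay":0,"az":0,"claw":1},
    {"tx":11,"ty":24.5,"tz":-10,"ax":0,"ay":0,"az":0,"claw":1},
    {"tx":0,"ty":0,"tz":-30,"ax":0,"ay":0,"az":0,"claw":1},
    {"tx":0,"ty":0,"tz":-30,"ax":0,"ay":0,"az":0,"claw":1},
    {"tx":0,"ty":0,"tz":-30,"ax":0,"ay":0,"az":0,"claw":1},
    {"tx":0,"ty":0,"tz":-30,"ax":0,"ay":0,"az":0,"claw":1},
    {"tx":0,"ty":0,"tz":-20,"ax":0,"ay":0,"az":0,"claw":1},
    {"tx":0,"ty":0,"tz":-15,"ax":0,"ay":0,"az":0,"claw":1},
    {"tx":0,"ty":0,"tz":-12,"ax":0,"ay":0,"az":0,"claw":1},
    {"tx":0,"ty":0,"tz":0,"ax":0,"ay":0,"az":0,"claw":1},
    {"tx":0,"ty":0,"tz":0,"ax":0,"ay":0,"az":0,"claw":1}
  ]
}}

```text
time_s: 4.8
tcp_pos: [0.6449, 0.2053, 0.0692]
eef_rot: [-180.0, 0.0, -84.1]
contact_force: [0.2, 0.2, 1.2]
gripper_width: 0.088
```

{"fn": "step_arm", "kwargs": {
  "increments": [
    {"tx":1,"ty":3.5,"tz":-2,"ax":0,"ay":0,"az":0,"claw":1},
    {"tx":0,"ty":0,"tz":0,"ax":0,"ay":0,"az":0,"claw":0.5},
    {"tx":0,"ty":0,"tz":0,"ax":0,"ay":0,"az":0,"claw":0},
    {"tx":0,"ty":0,"tz":0,"ax":0,"ay":0,"az":0,"claw":-1},
    {"tx":0,"ty":0,"tz":0,"ax":0,"ay":0,"az":0,"claw":-1},
    {"tx":0,"ty":0,"tz":0,"ax":0,"ay":0,"az":0,"claw":-1},
    {"tx":0,"ty":0,"tz":0,"ax":0,"ay":0,"az":0,"claw":-1},
    {"tx":0,"ty":0,"tz":0,"ax":0,"ay":0,"az":0,"claw":-1},
    {"tx":0,"ty":0,"tz":0,"ax":0,"ay":0,"az":0,"claw":-1},
    {"tx":0,"ty":0,"tz":0,"ax":0,"ay":0,"az":0,"claw":-1}
  ]
}}

```text
time_s: 5.8
tcp_pos: [0.6456, 0.2088, 0.0667]
eef_rot: [-180.0, 0.0, -84.1]
contact_force: [-0.3, -0.5, 1.9]
gripper_width: 0.0576
```

{"fn": "step_arm", "kwargs": {
  "increments": [
    {"tx":0,"ty":0,"tz":15,"ax":0,"ay":0,"az":0,"claw":-1},
    {"tx":0,"ty":0,"tz":25,"ax":0,"ay":0,"az":0,"claw":-1},
    {"tx":-10,"ty":0,"tz":20,"ax":0,"ay":0,"az":-1.8,"claw":-1},
    {"tx":-25,"ty":-2.5,"tz":0,"ax":0,"ay":0,"az":-2.5,"claw":-1},
    {"tx":-30,"ty":-2.5,"tz":0,"ax":0,"ay":0,"az":-2.5,"claw":-1},
    {"tx":-35,"ty":-2.5,"tz":0,"ax":0,"ay":0,"az":0,"claw":-1},
    {"tx":-35,"ty":0,"tz":0,"ax":0,"ay":0,"az":0,"claw":-1},
    {"tx":-30,"ty":0,"tz":0,"ax":0,"ay":0,"az":0,"claw":-1},
    {"tx":-20,"ty":0,"tz":0,"ax":0,"ay":0,"az":0,"claw":-1},
    {"tx":-9,"ty":0,"tz":-10,"ax":0,"ay":0,"az":0,"claw":-1},
    {"tx":0,"ty":0,"tz":-20,"ax":0,"ay":0,"az":0,"claw":-1},
    {"tx":0,"ty":0,"tz":0,"ax":0,"ay":0,"az":0,"claw":-1}
  ]
}}

```text
time_s: 7.0
tcp_pos: [0.4503, 0.2004, 0.0949]
eef_rot: [179.8, -0.1, -90.9]
contact_force: [-0.6, 0.0, -1.0]
gripper_width: 0.0578
```

```bash
python3 - <<'E'
from h import *
st=r.get_state(); print(st['tcp_pos'],st['eef_rot'],st['contact_force'],st['gripper_width'])
c=cap('scene'); cv2.imwrite('pics/s1.png',cv2.resize(c['image'][150:384,150:512],None,fx=2,fy=2))
E
```

```text
[0.45028127 0.20038592 0.09486245] [ 1.79848271e+02 -1.19862806e-01 -9.09496052e+01] [-0.56898518  0.00757928 -1.02889584] 0.05781821102086361
```

View pics/s1.png

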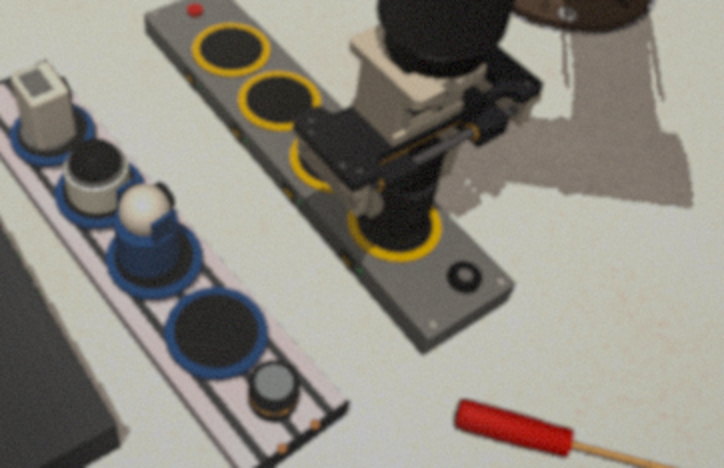

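The picture shows the turret held upright over the leftmost seat (px (395,225)), with the spare lens untouched at (272,390). Lowering it now.

{"fn": "step_arm", "kwargs": {
  "increments": [
    {"tx":1,"ty":1,"tz":-12,"ax":0,"ay":0,"az":0,"claw":-1},
    {"tx":0,"ty":0,"tz":-8,"ax":0,"ay":0,"az":0,"claw":-1},
    {"tx":0,"ty":0,"tz":-4,"ax":0,"ay":0,"az":0,"claw":-1},
    {"tx":0,"ty":0,"tz":-3,"ax":0,"ay":0,"az":0,"claw":-1},
    {"tx":0,"ty":0,"tz":0,"ax":0,"ay":0,"az":0,"claw":-1},
    {"tx":0,"ty":0,"tz":0,"ax":0,"ay":0,"az":0,"claw":-1}
  ]
}}

```text
time_s: 7.65
tcp_pos: [0.4526, 0.2023, 0.0697]
eef_rot: [-180.0, 0.0, -90.9]
contact_force: [-0.3, -0.1, -1.2]
gripper_width: 0.0575
```

{"fn": "step_arm", "kwargs": {
  "increments": [
    {"tx":-0.5,"ty":-0.5,"tz":-2,"ax":0,"ay":0,"az":0,"claw":-1},
    {"tx":0,"ty":0,"tz":0,"ax":0,"ay":0,"az":0,"claw":-1},
    {"tx":0,"ty":0,"tz":0,"ax":0,"ay":0,"az":0,"claw":-1}
  ]
}}

```text
time_s: 7.95
tcp_pos: [0.452, 0.2017, 0.0677]
eef_rot: [-180.0, 0.0, -90.9]
contact_force: [-0.3, 0.6, -1.2]
gripper_width: 0.0573
```

{"fn": "step_arm", "kwargs": {
  "increments": [
    {"tx":-0.5,"ty":-0.4,"tz":-1,"ax":0,"ay":0,"az":0,"claw":-1},
    {"tx":0,"ty":0,"tz":0,"ax":0,"ay":0,"az":0,"claw":-1},
    {"tx":0,"ty":0,"tz":0,"ax":0,"ay":0,"az":0,"claw":-1}
  ]
}}

```text
time_s: 8.25
tcp_pos: [0.4516, 0.2014, 0.0667]
eef_rot: [-180.0, 0.0, -90.9]
contact_force: [0.7, 0.6, 0.3]
gripper_width: 0.0574
```

{"fn": "step_arm", "kwargs": {
  "increments": [
    {"tx":0,"ty":0,"tz":0,"ax":0,"ay":0,"az":0,"claw":0},
    {"tx":0,"ty":0,"tz":0,"ax":0,"ay":0,"az":0,"claw":0.5},
    {"tx":0,"ty":0,"tz":0,"ax":0,"ay":0,"az":0,"claw":1},
    {"tx":0,"ty":0,"tz":0,"ax":0,"ay":0,"az":0,"claw":1},
    {"tx":0,"ty":0,"tz":5,"ax":0,"ay":0,"az":0,"claw":1},
    {"tx":0,"ty":0,"tz":20,"ax":0,"ay":0,"az":0,"claw":1},
    {"tx":0,"ty":0,"tz":35,"ax":0,"ay":0,"az":0,"claw":1},
    {"tx":0,"ty":0,"tz":40,"ax":0,"ay":0,"az":0,"claw":1},
    {"tx":15,"ty":-5,"tz":15,"ax":0,"ay":0,"az":1.9,"claw":1},
    {"tx":40,"ty":-20,"tz":0,"ax":0,"ay":0,"az":4,"claw":1},
    {"tx":40,"ty":-20,"tz":0,"ax":0,"ay":0,"az":4,"claw":1},
    {"tx":40,"ty":-20,"tz":0,"ax":0,"ay":0,"az":0,"claw":1}
  ]
}}

```text
time_s: 9.45
tcp_pos: [0.5879, 0.1357, 0.1825]
eef_rot: [-179.9, 0.0, -80.8]
contact_force: [0.6, 1.2, 0.9]
gripper_width: 0.0878
```

{"fn": "step_arm", "kwargs": {
  "increments": [
    {"tx":40,"ty":-15,"tz":0,"ax":0,"ay":0,"az":0,"claw":1},
    {"tx":20,"ty":-4,"tz":0,"ax":0,"ay":0,"az":0,"claw":1},
    {"tx":6,"ty":0,"tz":0,"ax":0,"ay":0,"az":0,"claw":1},
    {"tx":0,"ty":0,"tz":0,"ax":0,"ay":0,"az":0,"claw":1},
    {"tx":0,"ty":0,"tz":0,"ax":0,"ay":0,"az":0,"claw":1}
  ]
}}

```text
time_s: 9.95
tcp_pos: [0.6515, 0.1176, 0.1816]
eef_rot: [180.0, 0.0, -81.0]
contact_force: [-0.6, -0.7, 0.8]
gripper_width: 0.0875
```

```bash
python3 - <<'E'
from h import *
c=avg('top',4); g=np.clip(255*(c['image']/255)**.5,0,255).astype(np.uint8)
cv2.imwrite('pics/t2.png',cv2.resize(g[110:265,125:355],None,fx=3.4,fy=3.4,interpolation=cv2.INTER_CUBIC))
E
```

```text
(no output)
```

View pics/t2.png

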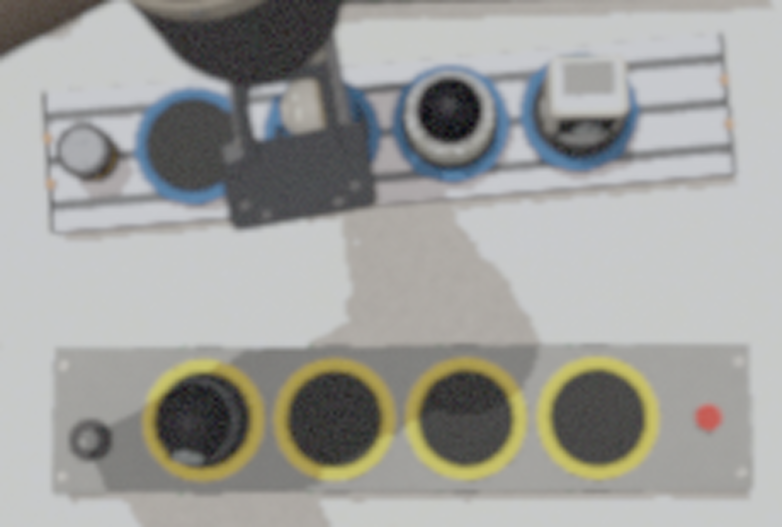

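The turret stands in the left seat with its lens at the front (px (187,457)). The gripper is open over the ptz. Descending.

{"fn": "step_arm", "kwargs": {
  "increments": [
    {"tx":1,"ty":-0.6,"tz":-15,"ax":0,"ay":0,"az":0,"claw":1},
    {"tx":0,"ty":0,"tz":-25,"ax":0,"ay":0,"az":0,"claw":1},
    {"tx":0,"ty":0,"tz":-25,"ax":0,"ay":0,"az":0,"claw":1},
    {"tx":0,"ty":0,"tz":-20,"ax":0,"ay":0,"az":0,"claw":1},
    {"tx":0,"ty":0,"tz":-12,"ax":0,"ay":0,"az":0,"claw":1},
    {"tx":0,"ty":0,"tz":-7,"ax":0,"ay":0,"az":0,"claw":1},
    {"tx":0,"ty":0,"tz":0,"ax":0,"ay":0,"az":0,"claw":1},
    {"tx":0,"ty":0,"tz":0,"ax":0,"ay":0,"az":0,"claw":1}
  ]
}}

```text
time_s: 10.95
tcp_pos: [0.6539, 0.1169, 0.0783]
eef_rot: [-179.9, 0.0, -81.0]
contact_force: [-0.0, -0.1, -1.3]
gripper_width: 0.0872
```

{"fn": "step_arm", "kwargs": {
  "increments": [
    {"tx":-1.2,"ty":0,"tz":0,"ax":0,"ay":0,"az":0,"claw":0.5},
    {"tx":0,"ty":0,"tz":0,"ax":0,"ay":0,"az":0,"claw":0},
    {"tx":0,"ty":0,"tz":0,"ax":0,"ay":0,"az":0,"claw":-1},
    {"tx":0,"ty":0,"tz":0,"ax":0,"ay":0,"az":0,"claw":-1},
    {"tx":0,"ty":0,"tz":0,"ax":0,"ay":0,"az":0,"claw":-1},
    {"tx":0,"ty":0,"tz":0,"ax":0,"ay":0,"az":0,"claw":-1},
    {"tx":0,"ty":0,"tz":0,"ax":0,"ay":0,"az":0,"claw":-1},
    {"tx":0,"ty":0,"tz":0,"ax":0,"ay":0,"az":0,"claw":-1},
    {"tx":0,"ty":0,"tz":0,"ax":0,"ay":0,"az":0,"claw":-1}
  ]
}}

```text
time_s: 11.85
tcp_pos: [0.6524, 0.1168, 0.0777]
eef_rot: [-180.0, 0.0, -81.0]
contact_force: [-0.8, 0.7, 2.7]
gripper_width: 0.0536
```

{"fn": "step_arm", "kwargs": {
  "increments": [
    {"tx":0,"ty":0,"tz":15,"ax":0,"ay":0,"az":0,"claw":-1},
    {"tx":0,"ty":0,"tz":25,"ax":0,"ay":0,"az":0,"claw":-1},
    {"tx":-10,"ty":0,"tz":10,"ax":0,"ay":0,"az":-1.9,"claw":-1},
    {"tx":-26,"ty":-2,"tz":0,"ax":0,"ay":0,"az":-2,"claw":-1},
    {"tx":-32,"ty":-2,"tz":0,"ax":0,"ay":0,"az":-2,"claw":-1},
    {"tx":-36,"ty":-1,"tz":0,"ax":0,"ay":0,"az":-2,"claw":-1},
    {"tx":-36,"ty":0,"tz":0,"ax":0,"ay":0,"az":-2,"claw":-1},
    {"tx":-30,"ty":0,"tz":0,"ax":0,"ay":0,"az":0,"claw":-1},
    {"tx":-20,"ty":0,"tz":0,"ax":0,"ay":0,"az":0,"claw":-1},
    {"tx":-12,"ty":0,"tz":-10,"ax":0,"ay":0,"az":0,"claw":-1},
    {"tx":0,"ty":0,"tz":-20,"ax":0,"ay":0,"az":0,"claw":-1},
    {"tx":0,"ty":0,"tz":-10,"ax":0,"ay":0,"az":0,"claw":-1}
  ]
}}

```text
time_s: 13.05
tcp_pos: [0.4495, 0.1116, 0.0873]
eef_rot: [180.0, 0.0, -90.9]
contact_force: [0.1, -0.8, -2.3]
gripper_width: 0.0535
```

{"fn": "step_arm", "kwargs": {
  "increments": [
    {"tx":0,"ty":0,"tz":-4,"ax":0,"ay":0,"az":0,"claw":-1},
    {"tx":0,"ty":0,"tz":0,"ax":0,"ay":0,"az":0,"claw":-1},
    {"tx":0,"ty":0,"tz":0,"ax":0,"ay":0,"az":0,"claw":-1}
  ]
}}

```text
time_s: 13.35
tcp_pos: [0.4507, 0.1118, 0.0839]
eef_rot: [-180.0, -0.0, -90.9]
contact_force: [0.8, 0.1, -2.2]
gripper_width: 0.0534
```

Target z is 0.0777.

{"fn": "step_arm", "kwargs": {
  "increments": [
    {"tx":-0.4,"ty":0,"tz":-4,"ax":0,"ay":0,"az":0,"claw":-1},
    {"tx":0,"ty":0,"tz":-2,"ax":0,"ay":0,"az":0,"claw":-1},
    {"tx":0,"ty":0,"tz":0,"ax":0,"ay":0,"az":0,"claw":-1},
    {"tx":0,"ty":0,"tz":0,"ax":0,"ay":0,"az":0,"claw":-1}
  ]
}}

```text
time_s: 13.75
tcp_pos: [0.45, 0.1117, 0.0777]
eef_rot: [-180.0, 0.0, -90.9]
contact_force: [0.5, -0.8, 0.7]
gripper_width: 0.0535
```

{"fn": "step_arm", "kwargs": {
  "increments": [
    {"tx":0,"ty":0,"tz":0,"ax":0,"ay":0,"az":0,"claw":0},
    {"tx":0,"ty":0,"tz":0,"ax":0,"ay":0,"az":0,"claw":0.5},
    {"tx":0,"ty":0,"tz":0,"ax":0,"ay":0,"az":0,"claw":1},
    {"tx":0,"ty":0,"tz":0,"ax":0,"ay":0,"az":0,"claw":1},
    {"tx":0,"ty":0,"tz":5,"ax":0,"ay":0,"az":0,"claw":1},
    {"tx":0,"ty":0,"tz":20,"ax":0,"ay":0,"az":0,"claw":1},
    {"tx":0,"ty":0,"tz":35,"ax":0,"ay":0,"az":0,"claw":1},
    {"tx":0,"ty":0,"tz":40,"ax":0,"ay":0,"az":0,"claw":1},
    {"tx":15,"ty":-5,"tz":15,"ax":0,"ay":0,"az":0.9,"claw":1},
    {"tx":40,"ty":-20,"tz":0,"ax":0,"ay":0,"az":2,"claw":1},
    {"tx":40,"ty":-20,"tz":0,"ax":0,"ay":0,"az":2,"claw":1},
    {"tx":40,"ty":-20,"tz":0,"ax":0,"ay":0,"az":0,"claw":1}
  ]
}}

```text
time_s: 14.95
tcp_pos: [0.5864, 0.0461, 0.1935]
eef_rot: [-179.9, 0.0, -85.9]
contact_force: [0.2, 1.7, 0.5]
gripper_width: 0.0872
```

{"fn": "step_arm", "kwargs": {
  "increments": [
    {"tx":40,"ty":-13,"tz":0,"ax":0,"ay":0,"az":0,"claw":1},
    {"tx":20,"ty":-5,"tz":0,"ax":0,"ay":0,"az":0,"claw":1},
    {"tx":9,"ty":0,"tz":0,"ax":0,"ay":0,"az":0,"claw":1},
    {"tx":0,"ty":0,"tz":-20,"ax":0,"ay":0,"az":0,"claw":1},
    {"tx":0,"ty":0,"tz":-25,"ax":0,"ay":0,"az":0,"claw":1},
    {"tx":0,"ty":0,"tz":-10,"ax":0,"ay":0,"az":0,"claw":1},
    {"tx":0,"ty":0,"tz":0,"ax":0,"ay":0,"az":0,"claw":1},
    {"tx":0,"ty":0,"tz":0,"ax":0,"ay":0,"az":0,"claw":1}
  ]
}}

```text
time_s: 15.75
tcp_pos: [0.6541, 0.029, 0.1386]
eef_rot: [-179.9, -0.0, -86.0]
contact_force: [0.0, -0.8, 0.5]
gripper_width: 0.0876
```

{"fn": "step_arm", "kwargs": {
  "increments": [
    {"tx":0,"ty":-0.5,"tz":-15,"ax":0,"ay":0,"az":0,"claw":1},
    {"tx":0,"ty":0,"tz":-25,"ax":0,"ay":0,"az":0,"claw":1},
    {"tx":0,"ty":0,"tz":-18,"ax":0,"ay":0,"az":0,"claw":1},
    {"tx":0,"ty":0,"tz":-10,"ax":0,"ay":0,"az":0,"claw":1},
    {"tx":0,"ty":0,"tz":-7.5,"ax":0,"ay":0,"az":0,"claw":1},
    {"tx":0,"ty":0,"tz":0,"ax":0,"ay":0,"az":0,"claw":1},
    {"tx":0,"ty":0,"tz":0,"ax":0,"ay":0,"az":0,"claw":1}
  ]
}}

```text
time_s: 16.45
tcp_pos: [0.6545, 0.0284, 0.063]
eef_rot: [-179.9, 0.0, -86.0]
contact_force: [0.8, 0.7, 0.8]
gripper_width: 0.0878
```

{"fn": "step_arm", "kwargs": {
  "increments": [
    {"tx":0,"ty":0,"tz":0,"ax":0,"ay":0,"az":0,"claw":0.5},
    {"tx":0,"ty":0,"tz":0,"ax":0,"ay":0,"az":0,"claw":0},
    {"tx":0,"ty":0,"tz":0,"ax":0,"ay":0,"az":0,"claw":-1},
    {"tx":0,"ty":0,"tz":0,"ax":0,"ay":0,"az":0,"claw":-1},
    {"tx":0,"ty":0,"tz":0,"ax":0,"ay":0,"az":0,"claw":-1},
    {"tx":0,"ty":0,"tz":0,"ax":0,"ay":0,"az":0,"claw":-1},
    {"tx":0,"ty":0,"tz":0,"ax":0,"ay":0,"az":0,"claw":-1},
    {"tx":0,"ty":0,"tz":0,"ax":0,"ay":0,"az":0,"claw":-1},
    {"tx":0,"ty":0,"tz":0,"ax":0,"ay":0,"az":0,"claw":-1}
  ]
}}

```text
time_s: 17.35
tcp_pos: [0.654, 0.0282, 0.0623]
eef_rot: [-180.0, 0.0, -86.0]
contact_force: [-1.0, 0.1, 3.6]
gripper_width: 0.0578
```

```bash
python3 - <<'E'
from h import *
z=np.load('pics/cl.npz'); a=z['iT'][125:165,237:278]; b=z['iS'][213:258,175:222]
f=lambda x:cv2.resize(np.clip(x*(8),0,255).astype(np.uint8),(390,390),interpolation=cv2.INTER_CUBIC)
g=lambda x:cv2.resize(np.clip((x-15)*5,0,255).astype(np.uint8),(390,390),interpolation=cv2.INTER_CUBIC)
cv2.imwrite('pics/d.png',np.hstack([f(a),g(b)]))
E
```

```text
(no output)
```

View pics/d.png

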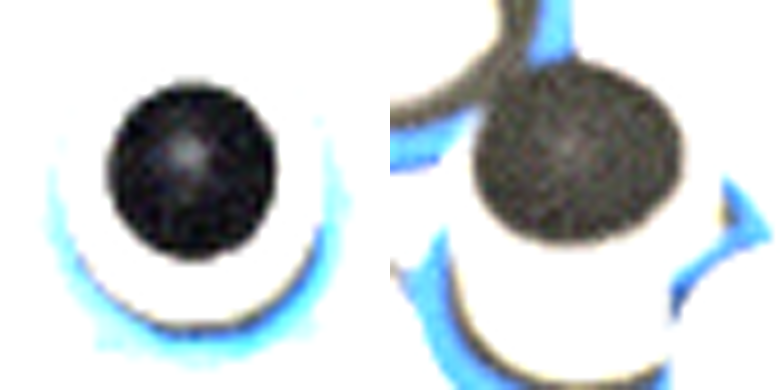

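{"fn": "step_arm", "kwargs": {
  "increments": [
    {"tx":0,"ty":0,"tz":15,"ax":0,"ay":0,"az":0,"claw":-1},
    {"tx":0,"ty":0,"tz":25,"ax":0,"ay":0,"az":0,"claw":-1},
    {"tx":-10,"ty":0,"tz":10,"ax":0,"ay":0,"az":-0.9,"claw":-1},
    {"tx":-26,"ty":-2,"tz":0,"ax":0,"ay":0,"az":-2,"claw":-1},
    {"tx":-32,"ty":-2,"tz":0,"ax":0,"ay":0,"az":-2,"claw":-1},
    {"tx":-36,"ty":-2,"tz":0,"ax":0,"ay":0,"az":0,"claw":-1},
    {"tx":-36,"ty":-0.5,"tz":0,"ax":0,"ay":0,"az":0,"claw":-1},
    {"tx":-30,"ty":0,"tz":0,"ax":0,"ay":0,"az":0,"claw":-1},
    {"tx":-20,"ty":0,"tz":0,"ax":0,"ay":0,"az":0,"claw":-1},
    {"tx":-15,"ty":0,"tz":-10,"ax":0,"ay":0,"az":0,"claw":-1},
    {"tx":0,"ty":0,"tz":-20,"ax":0,"ay":0,"az":0,"claw":-1},
    {"tx":0,"ty":0,"tz":-10,"ax":0,"ay":0,"az":0,"claw":-1}
  ]
}}

```text
time_s: 18.55
tcp_pos: [0.4473, 0.0214, 0.0715]
eef_rot: [180.0, 0.0, -91.0]
contact_force: [-0.0, 0.3, -2.9]
gripper_width: 0.0576
```

{"fn": "step_arm", "kwargs": {
  "increments": [
    {"tx":0,"ty":0,"tz":-4,"ax":0,"ay":0,"az":0,"claw":-1},
    {"tx":0,"ty":0,"tz":0,"ax":0,"ay":0,"az":0,"claw":-1},
    {"tx":0,"ty":0,"tz":0,"ax":0,"ay":0,"az":0,"claw":-1}
  ]
}}

```text
time_s: 18.85
tcp_pos: [0.4493, 0.0218, 0.0684]
eef_rot: [-180.0, -0.0, -91.0]
contact_force: [1.3, -0.5, -2.4]
gripper_width: 0.0576
```

The stretched picture shows only a highlight on the dome bubble and no lens mark, so its yaw is taken from the rail. Lowering to 0.0623.

{"fn": "step_arm", "kwargs": {
  "increments": [
    {"tx":-0.4,"ty":0,"tz":-4,"ax":0,"ay":0,"az":0,"claw":-1},
    {"tx":0,"ty":0,"tz":-2,"ax":0,"ay":0,"az":0,"claw":-1},
    {"tx":0,"ty":0,"tz":0,"ax":0,"ay":0,"az":0,"claw":-1},
    {"tx":0,"ty":0,"tz":0,"ax":0,"ay":0,"az":0,"claw":-1}
  ]
}}

```text
time_s: 19.25
tcp_pos: [0.4486, 0.0217, 0.0622]
eef_rot: [-180.0, 0.0, -90.9]
contact_force: [-0.0, -0.5, 2.3]
gripper_width: 0.0576
```

{"fn": "step_arm", "kwargs": {
  "increments": [
    {"tx":0,"ty":0,"tz":0,"ax":0,"ay":0,"az":0,"claw":0},
    {"tx":0,"ty":0,"tz":0,"ax":0,"ay":0,"az":0,"claw":0.5},
    {"tx":0,"ty":0,"tz":0,"ax":0,"ay":0,"az":0,"claw":1},
    {"tx":0,"ty":0,"tz":0,"ax":0,"ay":0,"az":0,"claw":1},
    {"tx":0,"ty":0,"tz":5,"ax":0,"ay":0,"az":0,"claw":1},
    {"tx":0,"ty":0,"tz":20,"ax":0,"ay":0,"az":0,"claw":1},
    {"tx":0,"ty":0,"tz":35,"ax":0,"ay":0,"az":0,"claw":1},
    {"tx":0,"ty":0,"tz":40,"ax":0,"ay":0,"az":0,"claw":1},
    {"tx":15,"ty":-5,"tz":20,"ax":0,"ay":0,"az":0.4,"claw":1},
    {"tx":40,"ty":-20,"tz":0,"ax":0,"ay":0,"az":1,"claw":1},
    {"tx":40,"ty":-20,"tz":0,"ax":0,"ay":0,"az":0,"claw":1},
    {"tx":40,"ty":-20,"tz":0,"ax":0,"ay":0,"az":0,"claw":1}
  ]
}}

```text
time_s: 20.45
tcp_pos: [0.585, -0.044, 0.183]
eef_rot: [-179.9, 0.0, -89.5]
contact_force: [-0.2, 1.9, 0.8]
gripper_width: 0.0876
```

{"fn": "step_arm", "kwargs": {
  "increments": [
    {"tx":40,"ty":-14,"tz":0,"ax":0,"ay":0,"az":0,"claw":1},
    {"tx":25,"ty":-5,"tz":0,"ax":0,"ay":0,"az":0,"claw":1},
    {"tx":13,"ty":0,"tz":0,"ax":0,"ay":0,"az":0,"claw":1},
    {"tx":0,"ty":0,"tz":-20,"ax":0,"ay":0,"az":0,"claw":1},
    {"tx":0,"ty":0,"tz":-20,"ax":0,"ay":0,"az":0,"claw":1},
    {"tx":0,"ty":0,"tz":0,"ax":0,"ay":0,"az":0,"claw":1},
    {"tx":0,"ty":0,"tz":0,"ax":0,"ay":0,"az":0,"claw":1}
  ]
}}

```text
time_s: 21.15
tcp_pos: [0.6615, -0.0624, 0.1424]
eef_rot: [180.0, -0.0, -89.5]
contact_force: [-0.4, 0.2, 0.9]
gripper_width: 0.0876
```

```bash
python3 - <<'E'
from h import *
z=np.load('pics/cl.npz'); P=np.r_[z['PT'],z['PS']]; d=P-[.6624,-.062,.034]
k=(d[:,0]<-.0215)&(d[:,0]>-.04)&(abs(d[:,1])<.022)&(d[:,2]>.008); print(np.percentile(d[k]*1e3,[0,10,50,90,100],axis=0).round(1))
E
```

```text
[[-26.4 -10.9  38.7]
 [-26.2  -6.8  46.7]
 [-25.1   2.7  54.9]
 [-22.8  10.3  58. ]
 [-21.7  11.5  58.8]]
```

{"fn": "step_arm", "kwargs": {
  "increments": [
    {"tx":0.5,"ty":0,"tz":-15,"ax":0,"ay":0,"az":0,"claw":1},
    {"tx":0,"ty":0,"tz":-25,"ax":0,"ay":0,"az":0,"claw":1},
    {"tx":0,"ty":0,"tz":-20,"ax":0,"ay":0,"az":0,"claw":1},
    {"tx":0,"ty":0,"tz":-12,"ax":0,"ay":0,"az":0,"claw":1},
    {"tx":0,"ty":0,"tz":-6,"ax":0,"ay":0,"az":0,"claw":1},
    {"tx":0,"ty":0,"tz":0,"ax":0,"ay":0,"az":0,"claw":1},
    {"tx":0,"ty":0,"tz":0,"ax":0,"ay":0,"az":0,"claw":1}
  ]
}}

```text
time_s: 21.85
tcp_pos: [0.6626, -0.0622, 0.065]
eef_rot: [-179.9, -0.0, -89.5]
contact_force: [-0.3, 0.4, 0.3]
gripper_width: 0.0876
```

{"fn": "step_arm", "kwargs": {
  "increments": [
    {"tx":0,"ty":0,"tz":0,"ax":0,"ay":0,"az":0,"claw":0.5},
    {"tx":0,"ty":0,"tz":0,"ax":0,"ay":0,"az":0,"claw":0.1},
    {"tx":0,"ty":0,"tz":0,"ax":0,"ay":0,"az":0,"claw":-0.1},
    {"tx":0,"ty":0,"tz":0,"ax":0,"ay":0,"az":0,"claw":-1},
    {"tx":0,"ty":0,"tz":0,"ax":0,"ay":0,"az":0,"claw":-1},
    {"tx":0,"ty":0,"tz":0,"ax":0,"ay":0,"az":0,"claw":-1},
    {"tx":0,"ty":0,"tz":0,"ax":0,"ay":0,"az":0,"claw":-1},
    {"tx":0,"ty":0,"tz":0,"ax":0,"ay":0,"az":0,"claw":-1},
    {"tx":0,"ty":0,"tz":0,"ax":0,"ay":0,"az":0,"claw":-1},
    {"tx":0,"ty":0,"tz":0,"ax":0,"ay":0,"az":0,"claw":-1}
  ]
}}

```text
time_s: 22.85
tcp_pos: [0.662, -0.0623, 0.0641]
eef_rot: [-180.0, -0.0, -89.5]
contact_force: [1.0, 0.3, 0.5]
gripper_width: 0.0399
```

{"fn": "step_arm", "kwargs": {
  "increments": [
    {"tx":0,"ty":0,"tz":15,"ax":0,"ay":0,"az":0,"claw":-1},
    {"tx":0,"ty":0,"tz":25,"ax":0,"ay":0,"az":0,"claw":-1},
    {"tx":-12,"ty":0,"tz":10,"ax":0,"ay":0,"az":-0.4,"claw":-1},
    {"tx":-28,"ty":-2,"tz":0,"ax":0,"ay":0,"az":-1,"claw":-1},
    {"tx":-34,"ty":-2,"tz":0,"ax":0,"ay":0,"az":0,"claw":-1},
    {"tx":-37,"ty":-2,"tz":0,"ax":0,"ay":0,"az":0,"claw":-1},
    {"tx":-37,"ty":0,"tz":0,"ax":0,"ay":0,"az":0,"claw":-1},
    {"tx":-31,"ty":0,"tz":0,"ax":0,"ay":0,"az":0,"claw":-1},
    {"tx":-21,"ty":0,"tz":0,"ax":0,"ay":0,"az":0,"claw":-1},
    {"tx":-14.5,"ty":0,"tz":-10,"ax":0,"ay":0,"az":0,"claw":-1},
    {"tx":0,"ty":0,"tz":-20,"ax":0,"ay":0,"az":0,"claw":-1},
    {"tx":0,"ty":0,"tz":-10,"ax":0,"ay":0,"az":0,"claw":-1}
  ]
}}

```text
time_s: 24.05
tcp_pos: [0.4459, -0.0684, 0.0737]
eef_rot: [180.0, 0.0, -91.0]
contact_force: [-0.4, -0.0, -1.4]
gripper_width: 0.0403
```

{"fn": "step_arm", "kwargs": {
  "increments": [
    {"tx":0,"ty":0,"tz":-4,"ax":0,"ay":0,"az":0,"claw":-1},
    {"tx":0,"ty":0,"tz":0,"ax":0,"ay":0,"az":0,"claw":-1},
    {"tx":0,"ty":0,"tz":0,"ax":0,"ay":0,"az":0,"claw":-1}
  ]
}}

```text
time_s: 24.35
tcp_pos: [0.4478, -0.0683, 0.0704]
eef_rot: [-180.0, -0.0, -90.9]
contact_force: [0.0, 1.0, -2.1]
gripper_width: 0.0401
```

{"fn": "step_arm", "kwargs": {
  "increments": [
    {"tx":-0.3,"ty":0,"tz":-4,"ax":0,"ay":0,"az":0,"claw":-1},
    {"tx":0,"ty":0,"tz":-2.3,"ax":0,"ay":0,"az":0,"claw":-1},
    {"tx":0,"ty":0,"tz":0,"ax":0,"ay":0,"az":0,"claw":-1},
    {"tx":0,"ty":0,"tz":0,"ax":0,"ay":0,"az":0,"claw":-1}
  ]
}}

```text
time_s: 24.75
tcp_pos: [0.4474, -0.0683, 0.0639]
eef_rot: [-180.0, 0.0, -90.9]
contact_force: [-0.2, -0.0, 0.2]
gripper_width: 0.0402
```

{"fn": "step_arm", "kwargs": {
  "increments": [
    {"tx":0,"ty":0,"tz":0,"ax":0,"ay":0,"az":0,"claw":0},
    {"tx":0,"ty":0,"tz":0,"ax":0,"ay":0,"az":0,"claw":0.5},
    {"tx":0,"ty":0,"tz":0,"ax":0,"ay":0,"az":0,"claw":1},
    {"tx":0,"ty":0,"tz":0,"ax":0,"ay":0,"az":0,"claw":1},
    {"tx":0,"ty":0,"tz":5,"ax":0,"ay":0,"az":0,"claw":1},
    {"tx":0,"ty":0,"tz":20,"ax":0,"ay":0,"az":0,"claw":1},
    {"tx":0,"ty":0,"tz":35,"ax":0,"ay":0,"az":0,"claw":1},
    {"tx":0,"ty":0,"tz":40,"ax":0,"ay":0,"az":0,"claw":1},
    {"tx":0,"ty":-15,"tz":30,"ax":0,"ay":0,"az":0,"claw":1},
    {"tx":0,"ty":-40,"tz":0,"ax":0,"ay":0,"az":0,"claw":1},
    {"tx":0,"ty":-40,"tz":0,"ax":0,"ay":0,"az":0,"claw":1},
    {"tx":0,"ty":-40,"tz":0,"ax":0,"ay":0,"az":0,"claw":1}
  ]
}}

```text
time_s: 25.95
tcp_pos: [0.4471, -0.2045, 0.1948]
eef_rot: [-179.9, 0.0, -90.9]
contact_force: [0.9, 0.6, 0.3]
gripper_width: 0.0874
```

{"fn": "step_arm", "kwargs": {
  "increments": [
    {"tx":0,"ty":-40,"tz":0,"ax":0,"ay":0,"az":0,"claw":1},
    {"tx":0,"ty":-40,"tz":0,"ax":0,"ay":0,"az":0,"claw":1},
    {"tx":0,"ty":-40,"tz":0,"ax":0,"ay":0,"az":0,"claw":1},
    {"tx":0,"ty":-40,"tz":0,"ax":0,"ay":0,"az":0,"claw":1},
    {"tx":0,"ty":0,"tz":0,"ax":0,"ay":0,"az":0,"claw":1}
  ]
}}

```text
time_s: 26.45
tcp_pos: [0.4466, -0.3671, 0.1934]
eef_rot: [180.0, -0.0, -91.1]
contact_force: [-0.6, 1.1, 0.2]
gripper_width: 0.0876
```

```bash
cat > chk.py <<'E'
from h import *
from scipy.optimize import least_squares
import sys
T=avg('top',8); S=avg('scene',8); PT=cloud(T).reshape(-1,3); PS=cloud(S).reshape(-1,3)
np.savez('pics/cl2.npz',PT=PT,PS=PS,iT=T['image'],iS=S['image'])
for k,c0,R,a,b in(('turret',(.4517,.2018),.029,.040,.066),('ptz',(.4505,.1121),.027,.046,.080),('dome',(.449,.0221),.029,.040,.064)):
    for nm,P in(('T',PT),('S',PS)):
        q=P[(P[:,2]>a)&(P[:,2]<b)&(np.hypot(P[:,0]-c0[0],P[:,1]-c0[1])<.04)][:,:2]
        if len(q)<15: continue
        f=least_squares(lambda p:np.hypot(*(q-p).T)-R,c0,loss='soft_l1',f_scale=.001); print(k,nm,len(q),'offset mm',((f.x-c0)*1e3).round(1),'rms',np.sqrt(np.mean(f.fun**2)).round(4))
for nm,P in(('T',PT),('S',PS)):
    q=P[(P[:,2]>.098)&(P[:,2]<.107)&(np.hypot(P[:,0]-.4477,P[:,1]+.0678)<.045)][:,:2]; print('cube',nm,cv2.minAreaRect((q*1000).astype(np.float32)))
g=lambda im:np.clip(255*(im/255)**.45,0,255).astype(np.uint8)
cv2.imwrite('pics/%s.png'%sys.argv[1],np.vstack([cv2.resize(g(T['image'])[205:262,150:345],(780,228),interpolation=cv2.INTER_CUBIC),cv2.resize(g(S['image'])[120:300,200:410],(420,360),interpolation=cv2.INTER_CUBIC).repeat(1,1) if 0 else cv2.copyMakeBorder(cv2.resize(g(S['image'])[110:300,160:420],(500,365),interpolation=cv2.INTER_CUBIC),0,0,0,280,0)]))
E
python3 chk.py f1 2>/dev/null
```

```text
turret T 44 offset mm [-0.4  0.2] rms 0.0002
turret S 309 offset mm [-0.6 -1.1] rms 0.0004
ptz T 20 offset mm [-0.9  0.6] rms 0.0001
ptz S 360 offset mm [-2.2 -0.5] rms 0.0003
dome S 250 offset mm [-1.9 -0.7] rms 0.0004
cube T ((446.8085021972656, -68.55728149414062), (49.93928909301758, 38.71528625488281), 88.79651641845703)
cube S ((446.87762451171875, -67.87345886230469), (38.689517974853516, 48.225914001464844), 0.2869423031806946)
```

View pics/f1.png

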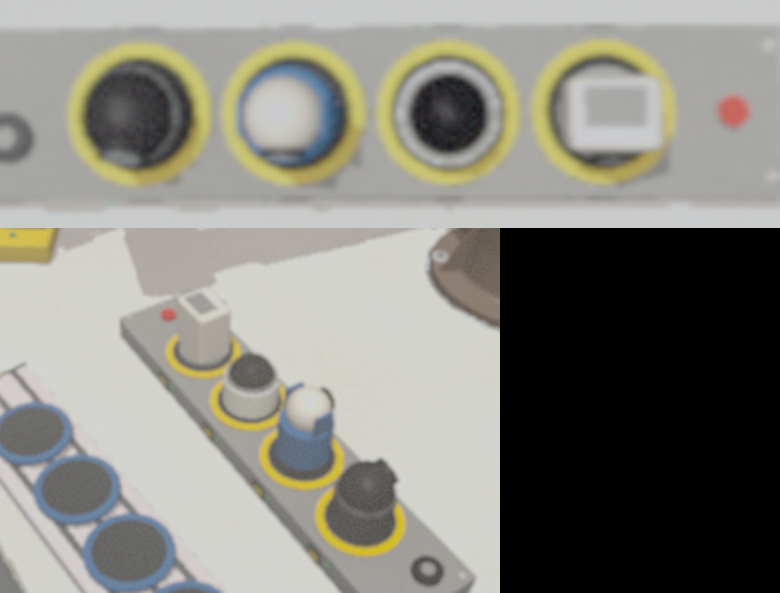

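All four cameras stand in their seats in the right order, off-centre by 2 mm or less. In the top view the turret lens is at (122,158) and the ptz lens at (285,152). Next is a numeric yaw check for those two.

```bash
python3 - <<'E' 2>/dev/null
from h import *
from scipy.optimize import least_squares
T=cap('top')
def hit(uv,c,R):
    o,d=ray(T,[uv]); d=d[0]/np.linalg.norm(d[0]); b=d@(o-c); disc=b*b-((o-c)@(o-c)-R*R); e=o+d*(-b-np.sqrt(max(disc,0)))-c
    return (e*1000).round(1),np.degrees(np.arctan2(-e[1],-e[0])).round(1)
for tag,tc,pc in(('cl',(.646,.2088),(.6525,.117)),('cl2',(.4513,.2015),(.4495,.112))):
    z=np.load(f'pics/{tag}.npz'); g=z['iT'].mean(2)
    q=z['PT']; k=(q[:,2]>.077)&(np.hypot(q[:,0]-tc[0],q[:,1]-tc[1])<.03); b=least_squares(lambda p:np.linalg.norm(q[k]-p,axis=1)-.026,[*tc,.074],loss='soft_l1',f_scale=.0007).x
    k=(q[:,2]>.108)&(np.hypot(q[:,0]-pc[0],q[:,1]-pc[1])<.03); pb=least_squares(lambda p:np.linalg.norm(q[k]-p[:3],axis=1)-p[3],[*pc,.096,.022],loss='soft_l1',f_scale=.0007).x
    print(tag,'turret ball',b.round(4),'ptz ball',pb.round(4))
    uv0=cv2.projectPoints(np.array([b+[-.023,0,.013],pb[:3]+[-.025,0,.003]]),cv2.Rodrigues(T['R'])[0],T['t'],T['K'],T['D'])[0].reshape(-1,2); print(uv0.round(1))
    for n,(u,v) in zip('tp',uv0.round().astype(int)): print(n,u,v);print(g[v-4:v+5,u-8:u+9].astype(int))
    np.save(f'pics/{tag}b.npy',np.r_[b,pb])
    u,v=uv0[0].round().astype(int); w=g[v-3:v+4,u-6:u+7]-20; w=w.clip(0,60)
    if tag=='cl2': w[4:,:]*=1
    vv,uu=np.mgrid[v-3:v+4,u-6:u+7]; p=((uu*w).sum()/w.sum(),(vv*w).sum()/w.sum()); print('turret lens px',p,hit(p,b,.0265))
E
```

```text
cl turret ball [0.6448 0.2089 0.0744] ptz ball [0.6519 0.1172 0.0905 0.0277]
[[176.2 157. ]
 [216.8 153.3]]
t 176 157
[[23 13  6  8 10  9 13 15 15 16 15 10  8  7  6  6  5]
 [32 21 10  7  6 11 18 28 32 33 31 28 20 11  6  3  4]
 [35 27 15 11  9 20 34 47 51 49 47 44 36 24 13  5  6]
 [34 27 21 14 15 32 42 47 50 48 49 47 43 33 16  8  7]
 [40 27 21 18 17 33 41 45 46 46 46 46 44 36 22 11 12]
 [45 30 19 14 13 23 35 39 42 43 44 41 38 30 18 12 10]
 [48 36 22 14 12 14 19 24 28 32 32 28 22 16 12  9  8]
 [55 45 33 21 15 12 10 10 13 14 16 14 10  7  6  6  4]
 [62 53 43 30 19 13  9  9  6  7  8  6  7  3  8  6  6]]
p 217 153
[[36 43 53 57 51 39 30 27 30 28 24 18 13 10 17 27 34]
 [33 36 39 38 26 17 18 25 32 34 31 27 22 18 20 26 30]
 [26 33 42 42 30 20 27 35 42 44 37 33 32 30 26 27 26]
 [22 30 41 46 41 32 34 35 37 38 37 33 34 32 29 24 19]
 [22 23 29 38 42 42 38 34 32 33 33 31 29 26 23 19 16]
 [18 20 20 22 25 29 28 27 27 25 25 22 20 18 16 15 13]
 [15 15 15 17 16 18 20 19 19 19 18 18 15 16 16 12 14]
 [16 12 13 15 15 13 14 13 16 17 16 15 16 13 13 13 13]
 [20 17 12 14 13 11 12 14 15 15 13 16 16 14 11 12 11]
[... 967 characters left out ...]
3]
 [ 78  64  58  52  48  49  53  57  56  51  46  41  38  34  39  40  37]
 [ 94  74  54  36  29  33  39  45  46  39  33  27  23  20  28  32  28]
 [106  93  72  50  44  49  56  60  61  57  50  41  31  25  24  23  21]
 [111 107  96  80  62  48  43  44  46  42  39  33  27  21  18  16  16]
 [109 111 110 104  91  73  58  44  31  26  22  21  21  21  23  31  39]
 [104 108 111 111 108 103  94  77  59  47  44  40  42  44  50  56  66]
 [ 97 101 107 111 112 112 110 104  93  83  76  72  71  71  71  73  76]
 [ 95  96 101 106 108 110 111 111 109 106  96  85  77  77  77  77  76]]
turret lens px (np.float64(178.08757766514063), np.float64(245.2881172334859)) (array([-24.9,   5.1,   7.4]), np.float64(-11.6))
```

Measured against the yaw -0.9° target, the lens pixels put the turret at about -1° (column 179.6 against 179.75 expected) and the ptz at about 0° (220 against 220). The cube edges average about -0.5°. Handing in.

```bash
python3 - <<'E'
from h import *
z=np.load('pics/cl.npz');y=np.load('pics/cl2.npz')
for P in(z['PT'],y['PT']):
    k=(P[:,2]>.048)&(P[:,2]<.062)&(np.hypot(P[:,0]-.635,P[:,1]-.276)<.03); print('spare lens',k.sum(),P[k].mean(0).round(4))
s=r.get_state(); print(s['time_s'],s['tcp_pos']); print(r.close_job())
E
```

```text
spare lens 229 [0.636  0.278  0.0559]
spare lens 229 [0.636  0.2779 0.0559]
27.3 [ 0.44714799 -0.36325969  0.19377559]
the job is handed in; nothing more can be done
None
```

I moved all four cameras from the rail to the base's yellow seats and handed the job in at 27.3 s of the allowed 106 s. From left to right they stand as on the rail: turret, pan-tilt, dome, cube.

- **Position:** all four stand upright, with the measured offsets from the seat centres at about 2 mm or less. The two camera views disagree by 1 to 1.5 mm, which is within their calibration. Only the scene view gave a fit for the dome.
- **Lens direction:** the base itself is turned -0.9°. Final readings put the turret at about -1°, the pan-tilt at about 0°, and the cube between -1.2° and +0.3°.
- **Turret and pan-tilt turn:** the pan-tilt's first depth reading (-5°) disagreed with its lens in the picture (about +9°), and I used the lens. My first automatic re-check of the turret gave -11.6°, because the yellow rim spoiled it. I re-read its lens edges by hand instead.
- **Dome not checked:** no lens mark was visible, so I assumed it was square with the rail and turned it to match. Its direction could not be confirmed in the pictures.
- **Spare lens:** it did not move; its position before and after agrees within 0.1 mm. The gripper was clear of everything at hand-in.

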